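# Close a hinged tube clamp and push its swing-bolt nut tight

### The job

Clamp the tube: swing the hinged upper half over it until it rests on the tube, then swing the bolt upright into the slot of the half's ear and push its sliding nut down onto the ear until it bears firmly, with about 17 N (not more than 20 N), so that the clamp keeps gripping the tube when you let go. Leave the tube lying in place and do not disturb the tape measure, the sanding block and the oak offcut.

Things in the scene. Friction and masses are not known exactly. Their poses are not given: they have to be found in the camera images.
- tube_clamp: Tube clamp fixed to the bench: dark base plate 144 x 170 x 10 mm, grey lower half-saddle 36 mm wide, and a plain rest 95 mm further along +y. Origin: underside of the plate, below the tube axis, at the middle of the saddle; z up, y along the tube (axis at z = 50 mm), x across it: hinge at +x, bolt at -x. Two lugs, up to 42 mm high, stand either side of the bolt's pivot.
- clamp_half: Upper half, a grey arched shell, origin in the middle of its hinge pin. Shut: axes as tube_clamp. Opening turns it about +y (to 1.9 rad; starts at 1.4 to 1.85), raising its ear, which points along its own -x. Ear: x -104 to -72, y -18 to 18, z 0 to 12 mm (outer face z = 12; the arch reaches z = 34). Stiff hinge: stays where left, about 1.5 N at the ear moves it.
- hinge_pin (a point): Middle of the hinge pin of the upper half, which lies along the clamp's y: x = 42, z = 52 mm in the clamp's frame.
- lining_face (a point): Lower face of the sprung rubber lining inside the arch (40 N/mm; about 9 N/mm felt at the ear), 42 mm from the hinge pin. It meets the tube first, so the half rests on the tube still open by 0.03 to 0.19 rad, more or less with the lining's thickness, which differs by up to 3 mm either way from clamp to clamp (this point does not show it).
- ear_top (a point): Point on the outer face of the ear, in the middle of its slot (14 mm wide, open at the ear's free end), 90 mm from the hinge pin. The upright bolt stands here.
- swing_bolt: Steel swing bolt, 10 mm thick, 96 mm from pivot to end. Origin: its pivot, at x = -48, z = 25 mm in the clamp's frame; z along the bolt to its free end. It swings about the clamp's y: upright (at its stop) it stands in the ear's slot if the upper half is down; it starts leaning out to the clamp's -x by 0.85 to 1.35 rad. Stiff pivot: stays where left.
- thumb_nut: Push-down nut on the bolt: steel flange 31 mm across, 5 mm thick, black flat-sided grip above it, 28 (x) x 18 (y) mm; 34 mm tall. Origin: middle of its underside; axes as the bolt's. No thread: it slides 26 mm along the bolt with 10 N of friction, stays where left. Starts with its underside 62 mm from the pivot, 3 mm or more above the resting ear. 15 to 19 N clamps well; 23 N is too much.
- nut_grip (a point): Place to pinch the nut across its flats (18 mm, along the clamp's y): on its axis, 26 mm from its underside, 8 mm below its top. Fingers pointing down here stay clear of the ear when the nut is down; the nut may turn between the pads while the bolt swings.
- steel_tube: Grey metal tube, 42.4 mm across, 220 mm long, about 0.6 kg, loose in the saddle and the rest. Origin: its middle, on its axis; its y along the tube.
- tape_measure: Bystander: yellow tape measure, 37 x 93 x 64 mm, origin under its middle.
- sand_block: Bystander: cork sanding block, 63 x 101 x 34 mm, origin under its middle.
- offcut_oak: Bystander: oak offcut, 40 x 110 x 22 mm, origin under its middle.

How it is judged (in metres and radians):
On the way, in this order (a step that is already met when the one before it is completed fails the run):
1. the upper half lies over the tube (within 0.26 rad of level) while the bolt still leans out (angle between clamp_half's own z axis and vertical below 0.26 rad and angle between swing_bolt's own z axis and vertical above 0.5 rad), for 0.2 s.
2. the bolt stands upright in the slot with the nut above the ear (angle between clamp_half's own z axis and vertical below 0.26 rad and angle between swing_bolt's own z axis and vertical below 0.1 rad and z of thumb_nut in the frame of clamp_half above 0.008 m), for 0.1 s.
At the end, for the whole second after the job is handed in: The upper half lies over the tube (within 0.18 rad of level), the bolt is upright within 0.1 rad in the slot, the nut bears on the ear (its underside within 6 mm of ear_top), the clamp presses on the tube with more than 9 N, everything is at rest and the tube is within 12 mm of where it lay (angle between clamp_half's own z axis and vertical below 0.18 rad and angle between swing_bolt's own z axis and vertical below 0.1 rad and contact force between clamp_half and steel_tube above 9 N and contact force between thumb_nut and clamp_half above 1 N and distance between thumb_nut and ear_top below 0.006 m and angular speed of clamp_half below 0.05 rad/s and linear speed of thumb_nut below 0.01 m/s and linear speed of steel_tube below 0.02 m/s and distance of steel_tube from where it was at the start of the episode below 0.012 m); the robot touches nothing.
It fails at once if the clamp presses on the tube with more than 27 N (the nut pushed with about 23 N) (contact force between clamp_half and steel_tube above 27 N).
It fails at once if the tube is shifted more than 15 mm (distance of steel_tube from where it was at the start of the episode above 0.015 m).
It fails at once if the tape measure is moved more than 15 mm (distance of tape_measure from where it was at the start of the episode above 0.015 m).
It fails at once if the sanding block is moved more than 15 mm (distance of sand_block from where it was at the start of the episode above 0.015 m).
It fails at once if the oak offcut is moved more than 15 mm (distance of offcut_oak from where it was at the start of the episode above 0.015 m).
It also fails if it takes over 51 s, if anything falls off the work surface, if the arm or the gripper's body presses on something with over 40 N, if the wrist force passes 120 N, or if a joint passes its speed limit or range.

### The arm

A 6-joint arm with a two-finger parallel gripper is mounted at the origin on a cart in front of the work surface, level with it; the furniture and walls round the work are solid. World frame = base frame: x ahead of the robot, y to its left, z up, the work surface at z = 0. Lengths are in m, angles in degrees, forces in N, time in s.
With the tool pointing down it reaches from about 0.4 to 0.825 m from the base axis. Payload 7 kg.
Tool frame: the origin (TCP) lies on the centre line of the jaws, within the pads' length; the fingertips stand 19 mm ahead of it and the grasp point (between the pads) is the TCP (r.tip_extent is the distance from the TCP to the fingertips, in m); z points along the fingers, y is the line along which they close (so a half turn about z gives the same grasp; the last joint's range is limited). The gripper opens to 88 mm and grips with 3 to 60 N. Pads are 19 mm wide; open, the fingers measure 130 mm over their backs; the gripper's body (78 mm by 193 mm) begins 47 mm behind the grasp point.
Start: joints at [-56.603, 20.546, 0.682, 0, -70.136, -16.507], TCP at [0.196, -0.646, 0.246] pointing down, gripper open.
Joint ranges: [-176.03, 176.03], [-82.01, 121.73], [-58.28, 71.71], [-173.87, 95.51], [-174.79, -0.11], [-173.66, 173.66]. Speed limits (degrees/s): [136.94, 136.94, 172.46, 180, 180, 180].

### API

Orientations are given as [roll, pitch, yaw] about the fixed x, y, z axes, in that order (R = Rz(yaw) Ry(pitch) Rx(roll)).
In Python, from plant import r gives the robot as it stands. The module is installed in compiled form; this text tells all that it offers.
- The arm moves only by the tool jog_arm, never from a script. Its argument "deltas" is a list that holds one entry, the list of rows, each a list of 5 numbers: the opening, from -1 (shut) to 1 (fully open), then the shift along the world's x, y, z in cm, then the turn about the world's z in rad. In form: [[[claw, dx, dy, dz, turn], ...]]. A call has 1 to 8 rows; each row shifts and turns the commanded pose from where the row before left it; what a row does not reach is not made up. A row lasts 1/8 s, in which the tool goes at most 62.5 mm and 10.7 degrees, less where a joint would pass 70% of its speed; a pose out of reach is approached as far as the arm can. A call with a gripper value outside its range is refused whole. The fingers move at their own pace and stop on an object; "force" is the grip in N (left out, the last holds). Time passes only in rows, so rows that do not move let the fingers close. It gives the time, the measured TCP pose, the force, the opening and the grip force at its end, in the units of the state.
- r.get_state(): the state, without advancing time (a new reading comes with each control period).
- r.capture(name): name is "side" or "top" or "wrist"; returns the picture (480x640x3 uint8, blue, green, red); there is no depth.
- r.camera_info(name): a dict with "fx", "fy", "cx", "cy" (pixels), "k1" (the pictures are not rectified: a ray, as slopes to the right and down, at radius r is drawn at 1 + k1 r^2 times it, then the intrinsics apply), "view" (4x4, takes a point from world to camera coordinates). Camera axes: x right, y up, looking along -z (the intrinsics and any distortion apply to the point x, -y, -z); pixel columns grow to the right and rows downward; lengths in m; the calibration is good to about 2 mm. A picture is of the moment at which its call begins: read the wrist's pose just before it. camera_info takes no time and is no camera call; for the wrist camera it gives the pose at the moment of the call.
- r.close_job(): hands the job in; it is judged then, once.
The state is a dict: "time_s": time; "joints": joint angles; "qd": joint speeds; "joint_torque": joint torques, N m; "tcp_pos": TCP position; "eef_rot": TCP orientation; "contact_force": force on the tool from outside, world axes, zero at the start; "moment": the same for the moment, N m; "gripper_width": finger opening in m; "gripper_force": force on a finger pad.
Only numpy, scipy, OpenCV 4.12 (cv2) and the standard library are available. Lean on these libraries where they do the work, as an engineer would, in place of code of your own. Each camera call takes 0.05 s, during which the arm holds its last target. There are 200 camera calls.

## Working session

There is one attempt and no reset: what is moved stays moved. The work goes in short steps, Python scripts to look and compute and a tool call to move; the robot and the scene stay as the last step left them, time stands still between calls to the robot, and variables do not carry over. Pictures are saved under pics/ and viewed, at most 12 in all, crops included, and the job is handed in when it is done.

Besides the shell and the picture viewer there is one more tool, called after "Call:" by a JSON object that holds its "op" and its "data", one argument or row to a line. jog_arm: Moves the arm, as the interface text tells. Its arguments: {"type":"object","properties":{"deltas":{"type":"array"},"force":{"type":"number"}},"required":["deltas"]}

```bash
mkdir -p pics
python3 - <<'E'
from plant import r
import cv2,numpy as np
s=r.get_state();print({k:np.round(v,3).tolist() for k,v in s.items()},r.tip_extent)
for n in("side","top"):
    i=r.camera_info(n);print(n,i)
    cv2.imwrite(f"pics/{n}0.png",r.capture(n))
E
```

```text
{'time_s': 0.0, 'joints': [-56.603, 20.591, 0.633, -0.019, -70.137, -16.506], 'qd': [-0.12, 0.121, 0.03, -0.015, 0.015, -0.057], 'joint_torque': [0.002, -58.272, 29.306, 6.997, 0.007, -0.0], 'tcp_pos': [0.196, -0.645, 0.245], 'eef_rot': [179.904, -0.009, -163.116], 'contact_force': [0.609, 0.605, 0.239], 'moment': [-0.022, 0.01, -0.016], 'gripper_force': 0.0, 'gripper_width': 0.088} 0.019
side {'fx': 610.3805917201119, 'fy': 610.3805917201119, 'cx': 322.86640780874313, 'cy': 237.83974147271314, 'k1': -0.20193550330445026, 'view': array([[-0.99253073, -0.1199077 ,  0.02246975,  0.53108154],
       [ 0.08638416, -0.56072702,  0.82348223, -0.13933059],
       [-0.08614246,  0.81927245,  0.56689693, -1.18282618],
       [ 0.        ,  0.        ,  0.        ,  1.        ]])}
top {'fx': 432.9975244678006, 'fy': 432.9975244678006, 'cx': 318.91410189731556, 'cy': 235.92469157334406, 'k1': 0.010485019542079995, 'view': array([[-8.28245860e-04, -9.99299619e-01, -3.74110308e-02,
         7.97334370e-04],
       [ 9.97212913e-01, -3.61636484e-03,  7.45206555e-02,
        -5.41318031e-01],
       [-7.46037546e-02, -3.72450416e-02,  9.96517479e-01,
        -8.93319637e-01],
       [ 0.00000000e+00,  0.00000000e+00,  0.00000000e+00,
         1.00000000e+00]])}
```

View pics/top0.png

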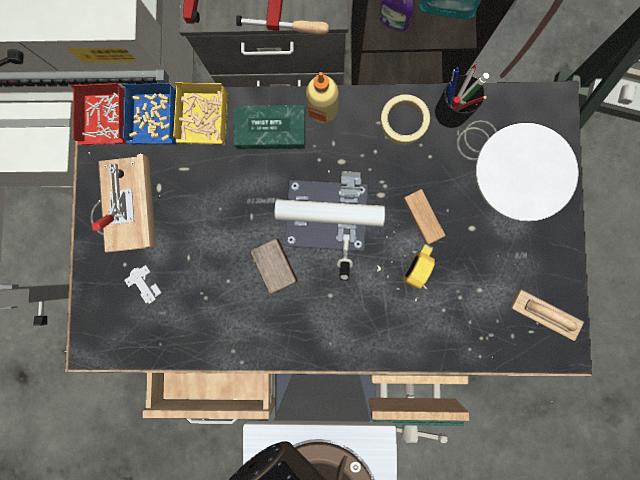

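View pics/side0.png

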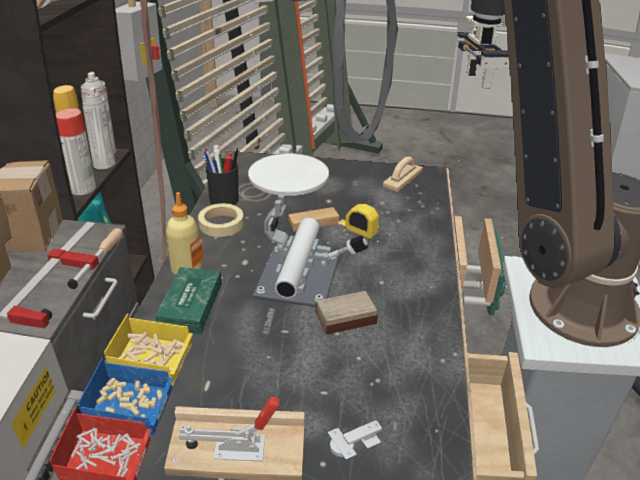

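The top view shows the clamp with the tube at about (330,212), its half open at (350,185) and the black nut at (345,268). The side view agrees. I'll zoom in for measurement.

```bash
cat > h.py <<'E'
import numpy as np,cv2
from plant import r
def ray(n,uv,i=None):
    i=i or r.camera_info(n);K=np.array([[i["fx"],0,i["cx"]],[0,i["fy"],i["cy"]],[0,0,1]])
    p=cv2.undistortPoints(np.array([[uv]],float),K,np.array([i["k1"],0,0,0.]))[0,0]
    R=i["view"][:3,:3];t=i["view"][:3,3]
    return -R.T@t, R.T@np.array([p[0],-p[1],-1])
def onz(n,uv,z,i=None):
    o,d=ray(n,uv,i);return o+d*(z-o[2])/d[2]
def proj(n,P,i=None):
    i=i or r.camera_info(n);c=i["view"]@np.append(P,1);a=np.array([c[0],-c[1]])/-c[2]
    a=a*(1+i["k1"]*(a@a));return np.array([i["fx"]*a[0]+i["cx"],i["fy"]*a[1]+i["cy"]])
E
python3 - <<'E'
from h import *
t=cv2.imread("pics/top0.png");s=cv2.imread("pics/side0.png")
g=cv2.resize(t[160:290,260:460],None,fx=4,fy=4,interpolation=cv2.INTER_CUBIC);cv2.imwrite("pics/tz.png",g)
cv2.imwrite("pics/sz.png",cv2.resize(s[180:340,230:400],None,fx=3.6,fy=3.6,interpolation=cv2.INTER_CUBIC))
m=((t.min(2)>190)).astype(np.uint8);n,l,st,c=cv2.connectedComponentsWithStats(m)
k=l[212,330];ys,xs=np.where(l==k);q=cv2.minAreaRect(np.c_[xs,ys].astype(np.float32));print(q)
b=cv2.boxPoints(q)
for p in b: print(p,onz("top",p,.06))
E
```

```text
((329.341064453125, 211.48985290527344), (109.54303741455078, 17.15657615661621), 3.6522228717803955)
[274.13434 216.56177] [0.57812634 0.08912984 0.06      ]
[275.22723 199.44003] [0.61321943 0.08713091 0.06      ]
[384.5478  206.41794] [ 0.59750681 -0.13434254  0.06      ]
[383.4549  223.53967] [ 0.5628351  -0.13174412  0.06      ]
```

View pics/tz.png

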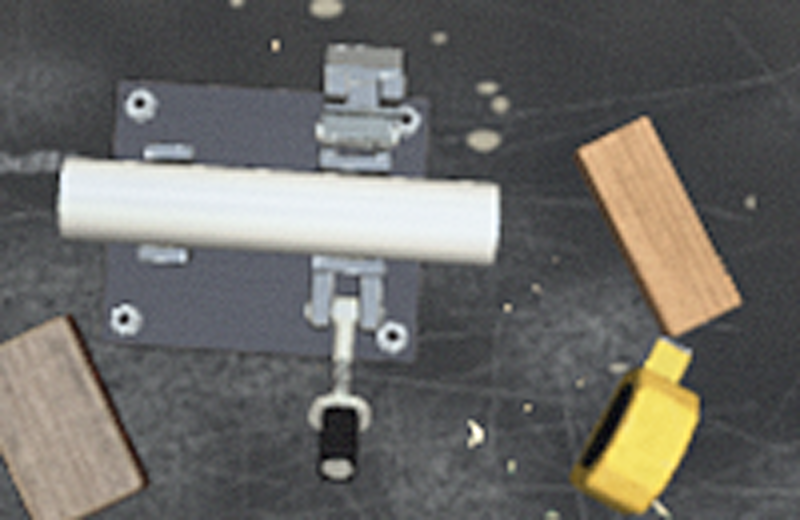

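View pics/sz.png

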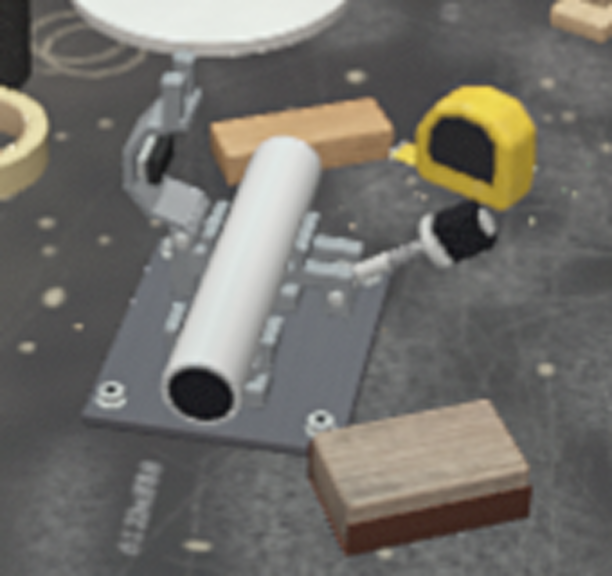

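```bash
cat >> h.py <<'E'
def T(p):return (260+(p[0]+.5)/4-.5,160+(p[1]+.5)/4-.5)
def S(p):return (230+(p[0]+.5)/3.6-.5,180+(p[1]+.5)/3.6-.5)
E
python3 - <<'E'
from h import *
C=[onz("top",T(p),.01)for p in[(118,80),(430,98),(414,360),(107,342)]]
for c in C:print(c.round(4))
print([np.linalg.norm(C[i]-C[(i+1)%4]).round(4) for i in range(4)])
m=sum(C)/4
e=(C[0]+C[3]-C[1]-C[2]);yaw=-np.arctan2(e[0],e[1]);print("yaw",np.degrees(yaw),"mid",m)
ex=np.array([np.cos(yaw),np.sin(yaw),0]);ey=np.array([-np.sin(yaw),np.cos(yaw),0])
f=lambda P:np.array([(P-m)@ex,(P-m)@ey,P[2]]).round(4)
print("pivot",f(onz("top",T((345,305)),.03)),"saddle",f(onz("top",T((349,265)),.03)),"rest",f(onz("top",T((162,254)),.03)),f(onz("top",T((169,152)),.03)))
y0=f(onz("top",T((349,265)),.03))[1];O=m+ey*y0;O[2]=0;print("O",O)
def pl(n,uv):
    o,d=ray(n,uv);k=((O-o)@ey)/(d@ey);P=o+k*d;return np.array([(P-O)@ex,P[2]]).round(4)
for nm,a,b in[("flange",(340,412),(434,240)),("griptop",(338,468),(487,222)),("earend",(366,48),(186,60))]:
    o1,d1=ray("top",T(a));o2,d2=ray("side",S(b));k=np.linalg.lstsq(np.c_[d1,-d2],o2-o1,rcond=None)[0]
    A=o1+k[0]*d1;B=o2+k[1]*d2;g=lambda P:np.array([(P-O)@ex,(P-O)@ey,P[2]]).round(4)
    print(nm,"plane side",pl("side",S(b)),"tri",g((A+B)/2),"gap",np.linalg.norm(A-B).round(4),"w",((A+B)/2).round(4))
for n,p in[("tape",(640,440)),("oak",(660,225)),("block",(70,415))]:print(n,onz("top",T(p),.03))
E
```

```text
[0.6642 0.0642 0.01  ]
[ 0.653  -0.1035  0.01  ]
[ 0.5126 -0.0938  0.01  ]
[0.5226 0.0695 0.01  ]
[np.float64(0.1681), np.float64(0.1407), np.float64(0.1636), np.float64(0.1417)]
yaw -3.6673747524807303 mid [ 0.58812901 -0.01587933  0.01      ]
pivot [-0.0449 -0.044   0.03  ] saddle [-0.0239 -0.0449  0.03  ] rest [-0.024   0.0531  0.03  ] [0.0301 0.0529 0.03  ]
O [ 0.58525702 -0.06068738  0.        ]
flange plane side [-0.0982  0.0602] tri [-0.0997  0.001   0.061 ] gap 0.0027 w [ 0.4859 -0.0533  0.061 ]
griptop plane side [-0.1272  0.0769] tri [-0.128   0.0006  0.0774] gap 0.0014 w [ 0.4576 -0.0519  0.0774]
earend plane side [0.0436 0.1593] tri [ 5.240e-02 -1.000e-04  1.605e-01] gap 0.0177 w [ 0.6376 -0.0641  0.1605]
tape [ 0.47035618 -0.20791412  0.03      ]
oak [ 0.58148917 -0.22020193  0.03      ]
block [0.48352205 0.08644512 0.03      ]
```

The plate, the saddle (98 mm from the rest) and the nut (62 and 96 mm from the pivot) all match the given sizes. Clamp origin is about (0.585, -0.061), yaw about -3.7°, bolt lean about 0.98 rad and half open about 1.5 rad. I'll go behind the ear with the fingers shut.

Call:
{"op": "jog_arm", "data": {
  "deltas": [
    [[-1,3.5,4.1,0,-0.05],[-1,3.5,4.1,0,-0.05],[-1,3.5,4.1,0,-0.05],[-1,3.5,4.1,0,-0.05],[-1,3.5,4.1,0,-0.05],[-1,3.5,4.1,0,-0.05],[-1,3.5,4.1,0,-0.06],[-1,3.5,4.1,0,0]]
  ]
}}

```text
time_s: 1.1
tcp_pos: [0.4769, -0.3163, 0.2454]
eef_rot: [180.0, -0.0, 176.2]
contact_force: [0.6, -0.3, 1.4]
gripper_width: 0.0134
gripper_force: 0.0
```

Call:
{"op": "jog_arm", "data": {
  "deltas": [
    [[-1,3.5,4.1,0,0],[-1,3.5,4.1,0,0],[-1,3.5,4.1,0,0],[-1,3.5,4.1,0,0],[-1,3.5,4.1,0,0],[-1,3.0,4.1,0,0],[-1,0,0,0,0]]
  ]
}}

```text
time_s: 1.98
tcp_pos: [0.6824, -0.0688, 0.2439]
eef_rot: [-180.0, -0.1, 176.4]
contact_force: [-0.6, -1.2, -0.4]
gripper_width: 0.0002
gripper_force: 0.0
```

Call:
{"op": "jog_arm", "data": {
  "deltas": [
    [[-1,0,0.2,-4.2,0],[-1,0,0,-4.2,0],[-1,0,0,0,0],[-1,-1.1,0.07,0,0],[-1,-1.1,0.07,0.1,0],[-1,-0.9,0.06,0.15,0],[-1,-0.9,0.06,0.15,0],[-1,0,0,0,0]]
  ]
}}

```text
time_s: 2.98
tcp_pos: [0.6405, -0.0672, 0.1665]
eef_rot: [180.0, 0.0, 176.3]
contact_force: [0.1, 0.4, -0.2]
gripper_width: 0.0004
gripper_force: 0.0
```

Run:
```python
from h import *
print(r.get_state()["contact_force"],r.get_state()["tcp_pos"])
s=r.capture("side");cv2.imwrite("pics/s1.png",cv2.resize(s[100:300,220:420],None,fx=3,fy=3,interpolation=cv2.INTER_CUBIC))
```

```text
[ 0.12197663  0.43935561 -0.23365581] [ 0.64054647 -0.06718964  0.16646889]
```

View pics/s1.png

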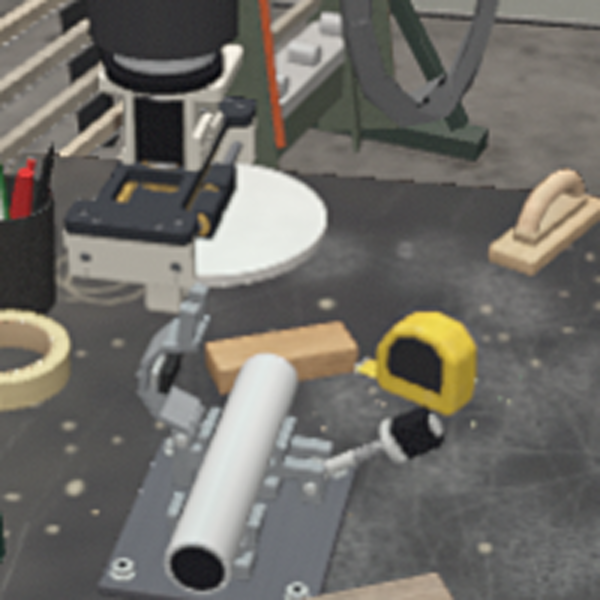

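The fingertips are just behind the ear, which ends at about (200,290). I'll follow its arc.

Call:
{"op": "jog_arm", "data": {
  "deltas": [
    [[-1,-0.85,0.05,-0.2,0],[-1,-0.85,0.05,-0.2,0],[-1,-0.95,0.06,-0.1,0],[-1,-0.95,0.06,-0.15,0],[-1,-0.92,0.06,-0.3,0],[-1,-0.92,0.06,-0.35,0],[-1,-0.85,0.05,-0.5,0],[-1,-0.85,0.05,-0.55,0]]
  ]
}}

```text
time_s: 4.03
tcp_pos: [0.569, -0.0628, 0.1416]
eef_rot: [180.0, -0.0, 176.3]
contact_force: [0.9, -0.0, 0.5]
gripper_width: 0.0004
gripper_force: 0.5
```

Run:
```python
from h import *
print(r.get_state()["contact_force"],r.get_state()["tcp_pos"])
s=r.capture("side");cv2.imwrite("pics/s2.png",cv2.resize(s[140:280,240:400],None,fx=4,fy=4,interpolation=cv2.INTER_CUBIC))
```

```text
[ 0.89843918 -0.04140875  0.53831669] [ 0.5690254  -0.06282782  0.14164844]
```

View pics/s2.png

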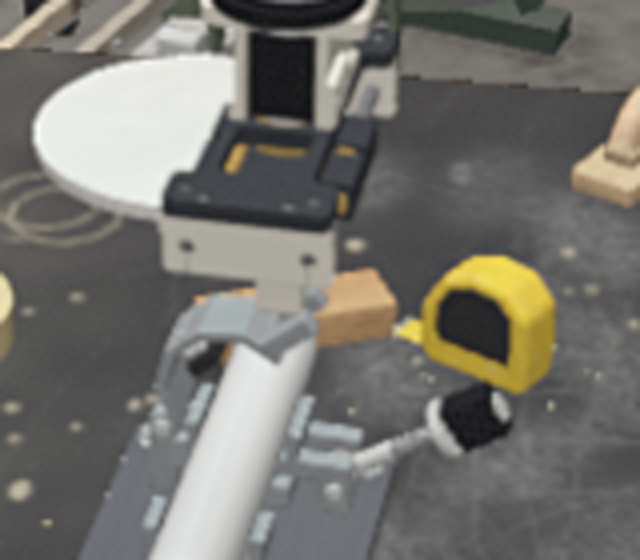

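The half follows, at about 0.7 rad open. I'll continue down to about 0.25 rad.

Call:
{"op": "jog_arm", "data": {
  "deltas": [
    [[-1,-0.7,0.04,-0.65,0],[-1,-0.7,0.04,-0.65,0],[-1,-0.45,0.03,-0.62,0],[-1,-0.42,0.03,-0.62,0],[-1,-0.2,0.01,-0.46,0],[-1,-0.2,0.01,-0.46,0],[-1,0,0,0,0]]
  ]
}}

```text
time_s: 4.95
tcp_pos: [0.5426, -0.0613, 0.107]
eef_rot: [-180.0, -0.1, 176.3]
contact_force: [0.9, 0.6, 0.0]
gripper_width: 0.0007
gripper_force: 0.1
```

Call:
{"op": "jog_arm", "data": {
  "deltas": [
    [[-1,-0.1,0,-0.2,0],[-1,0,0,0,0]]
  ]
}}

```text
time_s: 5.2
tcp_pos: [0.5419, -0.0613, 0.1054]
eef_rot: [-180.0, -0.0, 176.3]
contact_force: [-0.5, -0.2, -0.0]
gripper_width: 0.0005
gripper_force: 0.0
```

Call:
{"op": "jog_arm", "data": {
  "deltas": [
    [[-1,-0.1,0,-0.2,0],[-1,0,0,0,0]]
  ]
}}

```text
time_s: 5.45
tcp_pos: [0.5408, -0.0613, 0.1033]
eef_rot: [-180.0, -0.0, 176.3]
contact_force: [-0.6, -0.3, 0.2]
gripper_width: 0.0002
gripper_force: 0.0
```

Call:
{"op": "jog_arm", "data": {
  "deltas": [
    [[-1,0,0,-0.1,0],[-1,0,0,0,0]]
  ]
}}

```text
time_s: 5.7
tcp_pos: [0.5409, -0.0613, 0.1024]
eef_rot: [-180.0, -0.0, 176.3]
contact_force: [-0.2, 0.8, 0.3]
gripper_width: 0.0006
gripper_force: 0.0
```

Call:
{"op": "jog_arm", "data": {
  "deltas": [
    [[-1,0,0,-0.1,0],[-1,0,0,0,0]]
  ]
}}

```text
time_s: 5.95
tcp_pos: [0.541, -0.0613, 0.1014]
eef_rot: [180.0, -0.0, 176.3]
contact_force: [-0.3, -0.8, 0.2]
gripper_width: 0.0006
gripper_force: 0.0
```

Call:
{"op": "jog_arm", "data": {
  "deltas": [
    [[-1,0,0,-0.1,0],[-1,0,0,0,0]]
  ]
}}

```text
time_s: 6.2
tcp_pos: [0.5409, -0.0613, 0.1004]
eef_rot: [-180.0, -0.0, 176.3]
contact_force: [0.6, -0.4, 0.2]
gripper_width: 0.0004
gripper_force: 0.0
```

Call:
{"op": "jog_arm", "data": {
  "deltas": [
    [[-1,0,0,-0.1,0],[-1,0,0,-0.1,0],[-1,0,0,0,0]]
  ]
}}

```text
time_s: 6.58
tcp_pos: [0.5409, -0.0613, 0.0983]
eef_rot: [-180.0, -0.0, 176.3]
contact_force: [0.1, 0.7, 0.5]
gripper_width: 0.0007
gripper_force: 0.0
```

Call:
{"op": "jog_arm", "data": {
  "deltas": [
    [[-1,0,0,-0.1,0],[-1,0,0,0,0]]
  ]
}}

```text
time_s: 6.82
tcp_pos: [0.5411, -0.0612, 0.0975]
eef_rot: [180.0, 0.0, 176.3]
contact_force: [-0.0, 1.4, -0.2]
gripper_width: 0.0005
gripper_force: 0.3
```

Call:
{"op": "jog_arm", "data": {
  "deltas": [
    [[-1,0,0,-0.1,0],[-1,0,0,0,0]]
  ]
}}

```text
time_s: 7.08
tcp_pos: [0.541, -0.0612, 0.0965]
eef_rot: [180.0, 0.0, 176.3]
contact_force: [-2.1, 1.4, 1.3]
gripper_width: 0.0006
gripper_force: 0.8
```

Run:
```python
from h import *
print(r.get_state()["contact_force"],r.get_state()["tcp_pos"])
s=r.capture("side");cv2.imwrite("pics/s3.png",cv2.resize(s[140:280,240:400],None,fx=4,fy=4,interpolation=cv2.INTER_CUBIC))
```

```text
[-2.07433866  1.42002043  1.25110386] [ 0.54099168 -0.061198    0.09649528]
```

View pics/s3.png

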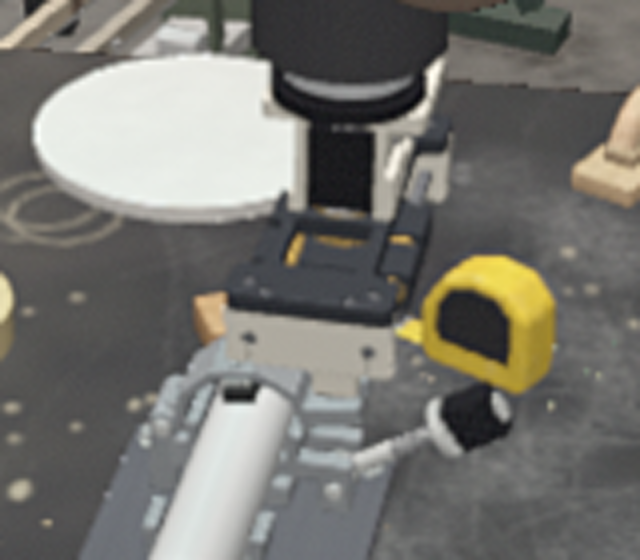

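The half now lies over the tube, with the lining (240,392) near it. I'll press on gently until it rests.

Call:
{"op": "jog_arm", "data": {
  "deltas": [
    [[-1,-0.2,0,-0.1,0],[-1,0,0,0,0]]
  ]
}}

```text
time_s: 7.38
tcp_pos: [0.54, -0.0611, 0.0959]
eef_rot: [180.0, 0.1, 176.3]
contact_force: [3.2, 1.2, 2.4]
gripper_width: 0.0005
gripper_force: 1.7
```

Call:
{"op": "jog_arm", "data": {
  "deltas": [
    [[-1,0,0,-0.1,0],[-1,0,0,0,0]]
  ]
}}

```text
time_s: 7.62
tcp_pos: [0.5398, -0.0611, 0.0949]
eef_rot: [180.0, 0.1, 176.3]
contact_force: [3.5, 0.1, 3.8]
gripper_width: 0.0001
gripper_force: 2.8
```

Call:
{"op": "jog_arm", "data": {
  "deltas": [
    [[-1,0,0,-0.05,0],[-1,0,0,0,0]]
  ]
}}

```text
time_s: 7.88
tcp_pos: [0.5397, -0.0611, 0.0944]
eef_rot: [180.0, 0.1, 176.3]
contact_force: [2.6, 1.0, 5.2]
gripper_width: 0.0006
gripper_force: 3.3
```

Force has built up to 5 N at about 0.12 rad, so the half rests on the tube. Next I'll lift and go to the nut.

Call:
{"op": "jog_arm", "data": {
  "deltas": [
    [[-1,0,0,1.5,0],[-1,0,0,2.0,0],[0,-3.9,0.44,0,0],[0,-3.85,0.44,0,0],[0,0,0,0,0],[0,0,0,0,0]]
  ]
}}

```text
time_s: 8.62
tcp_pos: [0.4613, -0.0526, 0.1295]
eef_rot: [-180.0, -0.0, 176.3]
contact_force: [0.4, 1.3, 0.5]
gripper_width: 0.0349
gripper_force: 0.0
```

Run:
```python
from h import *
s=r.get_state();print(s["tcp_pos"],s["eef_rot"],s["gripper_width"],s["contact_force"])
a=r.capture("wrist");b=r.capture("side")
a=cv2.resize(a,(400,300));b=cv2.resize(b[160:280,240:400],(400,300),interpolation=cv2.INTER_CUBIC)
cv2.imwrite("pics/w4.png",np.hstack([a,b]))
print(proj("side",[.4639,-.0525,.0733]),r.camera_info("wrist")["view"].round(3).tolist(),proj("wrist",[.4639,-.0525,.0733])/1.6)
```

```text
[ 0.46126534 -0.05258244  0.12945429] [-1.79992901e+02 -8.58604112e-03  1.76275518e+02] 0.034919298894538126 [0.38133955 1.33317675 0.46531662]
[362.01584067 242.55108104] [[0.064, 0.998, 0.001, 0.022], [-0.957, 0.062, -0.283, 0.446], [-0.283, 0.017, 0.959, -0.147], [0.0, 0.0, 0.0, 1.0]] [197.29199561 168.96606764]
```

View pics/w4.png

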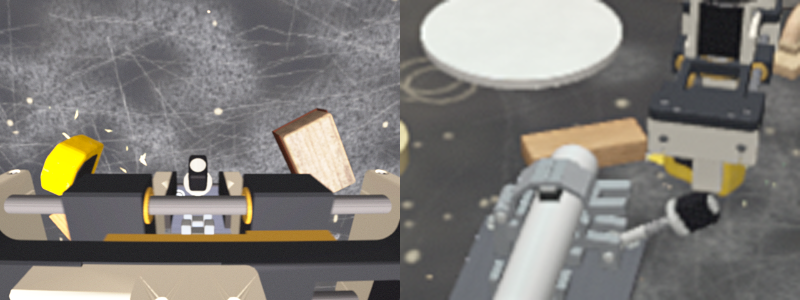

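The wrist view (left) shows the nut at column 198, where the calibration predicts it, centred between the fingers. The side view shows the half resting with its ear slot open. I'll descend and pinch.

Call:
{"op": "jog_arm", "data": {
  "deltas": [
    [[0.1,0,0,-1.5,0],[0.1,0,0,-2,0],[0.1,0,0,-2,0],[0.1,0,0,0,0]]
  ]
}}

```text
time_s: 9.22
tcp_pos: [0.4607, -0.0529, 0.0726]
eef_rot: [-179.9, -0.2, 176.2]
contact_force: [-0.2, -0.5, 0.2]
gripper_width: 0.0482
gripper_force: 0.0
```

Call:
{"op": "jog_arm", "data": {
  "deltas": [
    [[-1,0,0,0,0],[-1,0,0,0,0],[-1,0,0,0,0],[-1,0,0,0,0]]
  ],
  "force": 25
}}

```text
time_s: 9.72
tcp_pos: [0.4617, -0.0525, 0.0744]
eef_rot: [180.0, 0.0, 176.3]
contact_force: [-0.6, -1.1, 1.3]
gripper_width: 0.018
gripper_force: 25.0
```

Gripped at 18 mm, radius 90.5 mm from the pivot, lean 0.99 rad. I'll swing the bolt along that arc.

Call:
{"op": "jog_arm", "data": {
  "deltas": [
    [[-1,0.37,-0.02,0.52,0],[-1,0.4,-0.03,0.49,0],[-1,0.47,-0.03,0.49,0],[-1,0.5,-0.03,0.46,0],[-1,0.53,-0.03,0.42,0],[-1,0.57,-0.04,0.38,0],[-1,0,0,0,0]]
  ]
}}

```text
time_s: 10.6
tcp_pos: [0.49, -0.0545, 0.1021]
eef_rot: [-180.0, -0.0, 176.3]
contact_force: [-5.0, 0.7, 2.8]
gripper_width: 0.0177
gripper_force: 25.0
```

Call:
{"op": "jog_arm", "data": {
  "deltas": [
    [[-1,0.59,-0.04,0.36,0],[-1,0.62,-0.04,0.32,0],[-1,0.51,-0.03,0.21,0],[-1,0.51,-0.03,0.18,0],[-1,0.49,-0.03,0.13,0],[-1,0.48,-0.03,0.1,0],[-1,0,0,0,0]]
  ]
}}

```text
time_s: 11.48
tcp_pos: [0.5226, -0.0565, 0.1147]
eef_rot: [-180.0, 0.0, 176.3]
contact_force: [-2.6, -1.9, -3.3]
gripper_width: 0.0177
gripper_force: 25.0
```

Call:
{"op": "jog_arm", "data": {
  "deltas": [
    [[-1,0.4,-0.03,0.03,0],[-1,0.4,-0.03,0.02,0],[-1,0.35,-0.02,0.0,0],[-1,0.2,-0.01,0,0],[-1,0,0,0,0]]
  ]
}}

```text
time_s: 12.1
tcp_pos: [0.5351, -0.0574, 0.1156]
eef_rot: [-180.0, -0.0, 176.3]
contact_force: [-6.9, 0.4, 3.8]
gripper_width: 0.018
gripper_force: 25.0
```

Call:
{"op": "jog_arm", "data": {
  "deltas": [
    [[-1,0.1,0,0,0],[-1,0,0,0,0]]
  ]
}}

```text
time_s: 12.35
tcp_pos: [0.5352, -0.0574, 0.1156]
eef_rot: [-180.0, -0.1, 176.3]
contact_force: [-10.6, 1.4, 8.1]
gripper_width: 0.0178
gripper_force: 25.0
```

Run:
```python
from h import *
b=r.capture("side");t=r.capture("wrist")
cv2.imwrite("pics/s5.png",np.hstack([cv2.resize(b[180:270,270:370],(400,360),interpolation=cv2.INTER_CUBIC),cv2.resize(t,(400,360))]))
```

```text
(no output)
```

View pics/s5.png

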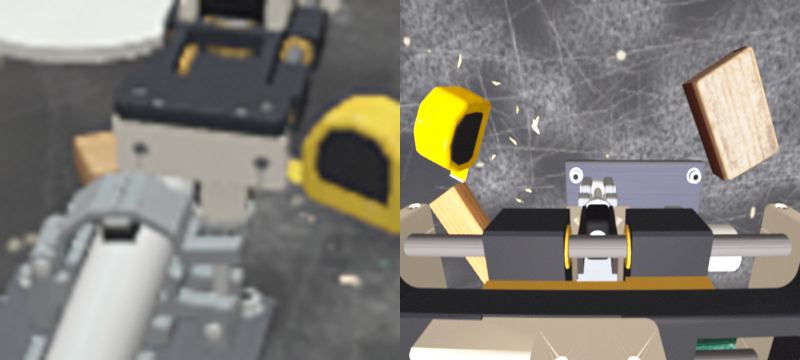

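The bolt is against a rigid stop: the force rises with no travel, and the side view shows it vertical in the slot at (220,270). I'll ease the x load, tighten the grip, then push down.

Call:
{"op": "jog_arm", "data": {
  "deltas": [
    [[-1,-0.2,0,0,0],[-1,0,0,0,0],[-1,0,0,0,0]]
  ],
  "force": 55
}}

```text
time_s: 12.82
tcp_pos: [0.5349, -0.0573, 0.1156]
eef_rot: [-180.0, 0.1, 176.3]
contact_force: [-3.3, -1.8, 3.9]
gripper_width: 0.0176
gripper_force: 55.0
```

Call:
{"op": "jog_arm", "data": {
  "deltas": [
    [[-1,0,0,-0.15,0],[-1,0,0,-0.15,0],[-1,0,0,0,0]]
  ]
}}

```text
time_s: 13.2
tcp_pos: [0.535, -0.0573, 0.113]
eef_rot: [-180.0, 0.1, 176.3]
contact_force: [-5.4, -1.0, 7.9]
gripper_width: 0.0174
gripper_force: 55.0
```

Call:
{"op": "jog_arm", "data": {
  "deltas": [
    [[-1,0,0,-0.15,0],[-1,0,0,-0.15,0],[-1,0,0,-0.15,0],[-1,0,0,-0.15,0],[-1,0,0,0,0]]
  ]
}}

```text
time_s: 13.82
tcp_pos: [0.535, -0.0573, 0.1071]
eef_rot: [-180.0, 0.1, 176.3]
contact_force: [-5.5, -2.1, 8.0]
gripper_width: 0.0181
gripper_force: 55.0
```

Call:
{"op": "jog_arm", "data": {
  "deltas": [
    [[-1,0,0,-0.1,0],[-1,0,0,0,0]]
  ]
}}

```text
time_s: 14.08
tcp_pos: [0.535, -0.0573, 0.1063]
eef_rot: [-180.0, 0.1, 176.3]
contact_force: [-6.7, -0.4, 12.1]
gripper_width: 0.0175
gripper_force: 55.0
```

Call:
{"op": "jog_arm", "data": {
  "deltas": [
    [[-1,0,0,-0.1,0],[-1,0,0,0,0]]
  ]
}}

```text
time_s: 14.32
tcp_pos: [0.535, -0.0573, 0.1055]
eef_rot: [-180.0, 0.1, 176.3]
contact_force: [-7.9, -0.0, 13.1]
gripper_width: 0.0176
gripper_force: 55.0
```

Call:
{"op": "jog_arm", "data": {
  "deltas": [
    [[-1,-0.1,0,0,0],[-1,0,0,0,0]]
  ]
}}

```text
time_s: 14.58
tcp_pos: [0.5349, -0.0573, 0.1055]
eef_rot: [-180.0, 0.2, 176.3]
contact_force: [-3.6, -1.6, 8.5]
gripper_width: 0.0176
gripper_force: 55.0
```

Call:
{"op": "jog_arm", "data": {
  "deltas": [
    [[-1,0,0,-0.05,0],[-1,0,0,0,0]]
  ]
}}

```text
time_s: 14.82
tcp_pos: [0.5349, -0.0573, 0.1053]
eef_rot: [-180.0, 0.2, 176.3]
contact_force: [-5.8, -0.9, 13.6]
gripper_width: 0.0174
gripper_force: 55.0
```

Call:
{"op": "jog_arm", "data": {
  "deltas": [
    [[-1,0,0,-0.05,0],[-1,0,0,0,0]]
  ]
}}

```text
time_s: 15.08
tcp_pos: [0.5349, -0.0573, 0.105]
eef_rot: [-180.0, 0.2, 176.3]
contact_force: [-6.3, -1.0, 13.8]
gripper_width: 0.0178
gripper_force: 55.0
```

Call:
{"op": "jog_arm", "data": {
  "deltas": [
    [[-1,0,0,-0.05,0],[-1,0,0,0,0]]
  ]
}}

```text
time_s: 15.32
tcp_pos: [0.5349, -0.0573, 0.1046]
eef_rot: [-180.0, 0.2, 176.3]
contact_force: [-5.8, -1.8, 15.2]
gripper_width: 0.0175
gripper_force: 55.0
```

Call:
{"op": "jog_arm", "data": {
  "deltas": [
    [[-1,0,0,-0.03,0],[-1,0,0,0,0]]
  ]
}}

```text
time_s: 15.58
tcp_pos: [0.5349, -0.0573, 0.1044]
eef_rot: [-180.0, 0.2, 176.3]
contact_force: [-7.1, -1.2, 16.9]
gripper_width: 0.0177
gripper_force: 55.0
```

Call:
{"op": "jog_arm", "data": {
  "deltas": [
    [[-1,0,0,0,0]]
  ]
}}

```text
time_s: 15.7
tcp_pos: [0.5349, -0.0573, 0.1044]
eef_rot: [-180.0, 0.2, 176.3]
contact_force: [-6.1, -0.9, 16.9]
gripper_width: 0.0174
gripper_force: 55.0
```

Call:
{"op": "jog_arm", "data": {
  "deltas": [
    [[-1,0,0,0,0]]
  ]
}}

```text
time_s: 15.82
tcp_pos: [0.5349, -0.0573, 0.1044]
eef_rot: [-180.0, 0.2, 176.3]
contact_force: [-5.9, -1.1, 17.2]
gripper_width: 0.0175
gripper_force: 55.0
```

Run:
```python
from h import *
f=[]
for k in range(6):
    b=r.capture("side");f.append(r.get_state()["contact_force"])
print(np.round(f,1).tolist())
cv2.imwrite("pics/s6.png",cv2.resize(b[200:270,280:360],(800,600)[:2],interpolation=cv2.INTER_CUBIC))
```

```text
[[-6.5, -2.3, 16.6], [-6.5, -0.9, 16.4], [-6.9, -0.7, 15.9], [-7.3, -0.8, 15.4], [-6.2, -1.0, 16.7], [-6.9, -1.0, 16.7]]
```

View pics/s6.png

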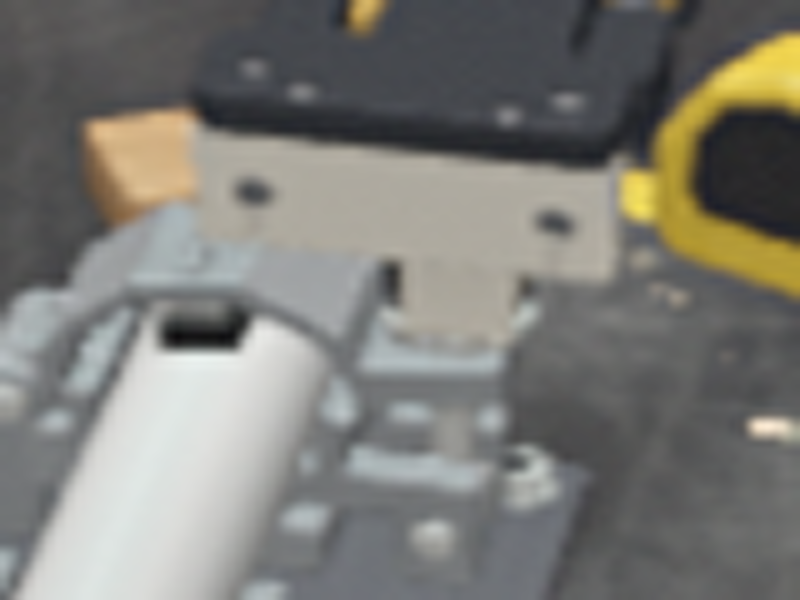

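The flange (470,325) sits on the ear, with about 16.5 N on average. I'll add a hair more.

Call:
{"op": "jog_arm", "data": {
  "deltas": [
    [[-1,0,0,-0.03,0],[-1,0,0,0,0]]
  ]
}}

```text
time_s: 16.38
tcp_pos: [0.5349, -0.0573, 0.1042]
eef_rot: [-180.0, 0.2, 176.3]
contact_force: [-7.3, -1.1, 17.0]
gripper_width: 0.0177
gripper_force: 55.0
```

Call:
{"op": "jog_arm", "data": {
  "deltas": [
    [[-1,0,0,0,0]]
  ]
}}

```text
time_s: 16.5
tcp_pos: [0.5349, -0.0573, 0.1042]
eef_rot: [-180.0, 0.2, 176.3]
contact_force: [-6.7, -1.7, 17.0]
gripper_width: 0.018
gripper_force: 55.0
```

Run:
```python
from h import *
f=[]
for k in range(5):
    b=r.capture("side");f.append(r.get_state()["contact_force"])
print(np.mean(f,0).round(1),r.get_state()["tcp_pos"])
```

```text
[-7.2 -1.  16.8] [ 0.53489071 -0.05727703  0.10416055]
```

Call:
{"op": "jog_arm", "data": {
  "deltas": [
    [[-1,0,0,-0.05,0],[-1,0,0,0,0]]
  ],
  "force": 60
}}

```text
time_s: 17.0
tcp_pos: [0.5349, -0.0573, 0.1037]
eef_rot: [-180.0, 0.2, 176.3]
contact_force: [-6.9, -1.1, 17.8]
gripper_width: 0.0176
gripper_force: 60.0
```

Call:
{"op": "jog_arm", "data": {
  "deltas": [
    [[-1,0,0,0,0]]
  ]
}}

```text
time_s: 17.12
tcp_pos: [0.5349, -0.0573, 0.1038]
eef_rot: [-180.0, 0.2, 176.3]
contact_force: [-8.6, -0.6, 17.5]
gripper_width: 0.0176
gripper_force: 60.0
```

Run:
```python
from h import *
f=[]
for k in range(5):
    b=r.capture("side");f.append(r.get_state()["contact_force"])
print(np.mean(f,0).round(1),r.get_state()["tcp_pos"])
```

```text
[-7.3 -1.  17.8] [ 0.53490238 -0.05729823  0.10373926]
```

Bearing at 17.8 N. I'll release and withdraw upward.

Call:
{"op": "jog_arm", "data": {
  "deltas": [
    [[0,0,0,0,0],[0,0,0,0,0],[0,0,0,0,0],[0,0,0,0,0]]
  ]
}}

```text
time_s: 17.88
tcp_pos: [0.5336, -0.0571, 0.1013]
eef_rot: [180.0, 0.0, 176.3]
contact_force: [-0.0, -0.0, 0.6]
gripper_width: 0.0432
gripper_force: 0.0
```

Call:
{"op": "jog_arm", "data": {
  "deltas": [
    [[0,0,0,1,0],[0,0,0,3,0],[0,0,0,4,0],[0,0,0,5,0],[0,-3,0,5,0],[0,-5,0,0,0],[0,-3,0,0,0],[0,0,0,0,0]]
  ]
}}

```text
time_s: 18.88
tcp_pos: [0.4219, -0.0573, 0.2829]
eef_rot: [179.9, 0.2, 176.3]
contact_force: [-0.0, -0.3, 1.3]
gripper_width: 0.0436
gripper_force: 0.0
```

Run:
```python
from h import *
b=r.capture("side");print(r.get_state()["contact_force"],r.get_state()["tcp_pos"])
cv2.imwrite("pics/s7.png",cv2.resize(b[180:280,260:390],(780,600),interpolation=cv2.INTER_CUBIC))
```

```text
[0.20154074 0.66184707 1.13391789] [ 0.42308004 -0.05718626  0.28273504]
```

View pics/s7.png

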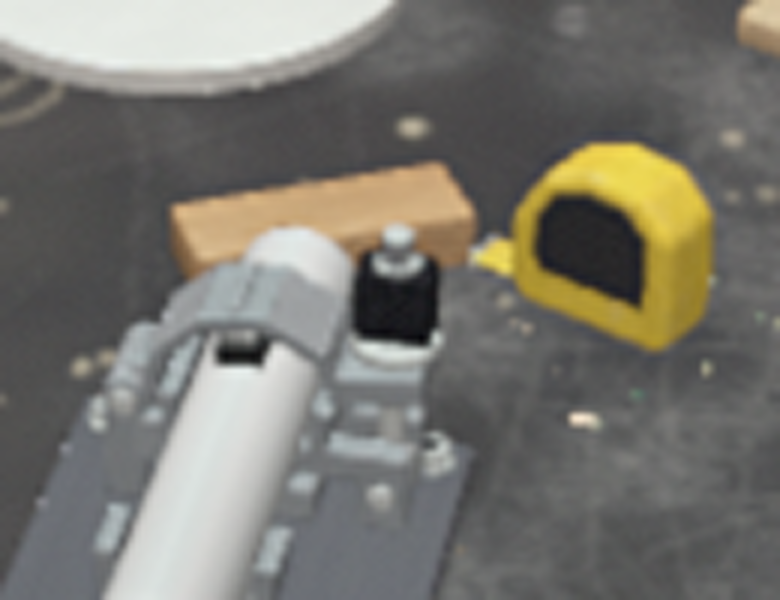

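The bolt stands upright with its end at (398,230). The nut flange (395,348) is seated on the ear, the tube is in place and the bystanders are untouched. Handing in.

```bash
python3 -c "
from plant import r
print(r.close_job())"
```

```text
the job is handed in; nothing more can be done
None
```

The clamp is shut on the tube and handed in: bolt upright in the slot, nut pushed onto the ear with about 17.8 N and released. The close-out call returned no verdict, and the grip on the tube after release was not measured.

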